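Load the bonding press with staggered slotted weights

TASK

The bonding press needs its full load. Slip the thick slotted weight and then the thin one onto the press's weight hanger, on top of the weight already there, all lying flat with the rod at their centres, and turn each slot at least a quarter turn away from the slot of the weight directly beneath it so that none can slide off. Leave the weight that is already on the hanger there, and leave the other things on the bench alone.

Things in the scene. Friction and masses are not known exactly. Their poses are not given: they have to be found in the camera images.
- hanger_seat (a point): brass weight hanger on the white press; point at the centre of the top of its round pan (48 mm across, 6 mm thick), 78 mm above the bench, z up. From it rises a rod 6 mm in diameter, 62 mm of it free, ending in a head 18 mm across that no slot passes over: weights go on from the side, under the head. Top of the head 71 mm above this point. Fixed; its place varies
- press: the fixed white press, origin on the bench under the hanger's rod, z up. Base plate 14 mm high, from 45 mm to -x to 155 mm to +x, 90 mm wide; an arm and a column 61 mm high, 50 mm wide, stretch 140 mm to +x. All of it but the hanger stays 10 mm or more below the pan's top. Placed anywhere in a 12 by 12 cm area, turned up to 0.4 rad
- loaded_mid (a point): slotted brass disc 56 mm across, two flats 48 mm apart parallel to its slot; slot 10 mm wide, from the rim to 5 mm past the centre. This one is 12 mm thick, 0.19 kg, loose, already on the hanger pan with the rod in its slot. Point at its centre, half-way up (6 mm above its underside); x points from the centre out along the slot to its mouth, y across the flats, z up; the slot may point any way at the start
- thick_mid (a point): slotted brass disc 56 mm across, two flats 48 mm apart parallel to its slot; slot 10 mm wide, from the rim to 5 mm past the centre. This one is 20 mm thick, about 0.32 kg, lying flat on the bench. Point at its centre, half-way up (10 mm above its underside); x out along the slot to its mouth, y across the flats, z up; any yaw
- thick_mouth (a point): the middle of the slot's mouth in the thick weight's rim, 28 mm from its centre, half-way up
- thin_mid (a point): slotted brass disc 56 mm across, two flats 48 mm apart parallel to its slot; slot 10 mm wide, from the rim to 5 mm past the centre. This one is 14 mm thick, about 0.22 kg, lying flat on the bench. Point at its centre, half-way up (7 mm above its underside); x out along the slot to its mouth, y across the flats, z up; any yaw
- thin_mouth (a point): the middle of the slot's mouth in the thin weight's rim, 28 mm from its centre, half-way up
- loaded: the weight already on the hanger, origin at the centre of its underside
- thick: the thick weight, origin at the centre of its underside
- thin: the thin weight, origin at the centre of its underside
- spacer_mid (a point): bystander: a brass ring without a slot, 56 mm across, hole 24 mm, 14 mm thick, loose on the bench; centre point
- tweezers_mid (a point): bystander: steel tweezers 120 mm long, 17 mm wide, 6 mm high, loose on the bench; centre point, x along their length
- dish_mid (a point): bystander: a shallow glass dish 90 mm across and 15 mm high, loose; centre point
- oil_mid (a point): bystander: a small brown glass bottle 32 mm across and 60 mm tall, standing loose; centre point
Not all that is in view belongs to the job. Leave any green or grey look-alike of the thick alone.

How it is judged:
On the way:
1. the thick weight lies on the loaded one on the hanger, rod at its centre, slots staggered, released (z of thick_mid in the frame of hanger_seat between 0.019 and 0.025 m and horizontal distance between thick_mid and hanger_seat below 0.006 m and angle between thick_mid's own z axis and vertical below 0.08 rad and x of thick_mouth in the frame of loaded_mid below 0.016 m and contact force between thick and the fingers below 0.1 N and linear speed of thick below 0.02 m/s), for 0.2 s.
At the end, for the whole second after the job is handed in: Old weight, thick, thin stacked in that order on the pan: each flat on the one below (height within 3 mm, tilt under 0.08 rad), centre within 6 mm of the rod axis, slot mouth under 16 mm along the lower weight's slot direction (slots about 60 degrees or more apart), released, at rest (all of step 1 and z of loaded_mid in the frame of hanger_seat between 0.003 and 0.009 m and horizontal distance between each of loaded_mid, thin_mid and hanger_seat below 0.006 m and angle between each of loaded_mid, thin_mid's own z axis and vertical below 0.08 rad and z of thin_mid in the frame of hanger_seat between 0.036 and 0.042 m and x of thin_mouth in the frame of thick_mid below 0.016 m and contact force between each of thin, loaded and the fingers below 0.1 N and linear speed of each of thin, loaded below 0.02 m/s); the robot touches nothing.
It fails at once if the weight already on the hanger was taken or pushed off it (distance between loaded_mid and hanger_seat above 0.02 m).
It fails at once if a bystander was moved more than 3 cm (distance of any of spacer_mid, tweezers_mid, dish_mid, oil_mid from where it was at the start of the episode above 0.03 m).
It also fails if it takes over 59 s, if anything falls off the work surface, if the arm or the gripper's body presses on something with over 40 N, if the wrist force passes 120 N, or if a joint passes its speed limit or range.

ROBOT

A 7-joint arm with a two-finger parallel gripper is mounted at the origin on the work surface. World frame = base frame: x ahead of the robot, y to its left, z up, the work surface at z = 0. Lengths are in m, angles in rad, forces in N, time in s.
With the tool pointing down it reaches from about 0.425 to 0.925 m from the base axis. Payload 6.8 kg.
Tool frame: the origin (TCP) lies between the finger pads; the fingertips stand r.tcp_to_tips ahead of it and the grasp point (between the pads) lies 3 mm ahead of it (r.tcp_to_tips is the distance from the TCP to the fingertips, in m); z points along the fingers, y is the line along which they close (so a half turn about z gives the same grasp; the last joint's range is limited). The gripper opens to 85 mm and grips with 20 to 120 N. Pads are 22 mm wide; open, the fingers measure 114 mm over their backs; the gripper's body (76 mm by 85 mm) begins 54 mm behind the grasp point. The pads swing forward as they close: fully open they stand 13 mm farther back than shut.
Start: joints at [1.164, 0.477, 0.022, 1.555, -0.011, 1.109, -0.083], TCP at [0.199, -0.645, 0.253] pointing down, gripper open.
Joint ranges: [-2.96, 2.96], [-0.34, 2.1], [-1.41, 1.46], [0.24, 2.44], [-1.37, 4.51], [0.17, 1.92], [-2.96, 2.96]. Speed limits (rad/s): [2.39, 2.39, 3.14, 3.14, 3.14, 3.14, 3.14].

INTERFACE

Orientations are given as a rotation vector (axis times angle).
In Python, from bench import r gives the robot as it stands. The module is installed in compiled form; this text tells all that it offers.
- The arm moves only by the tool step_arm, never from a script. Its argument "moves" is a list of rows, each an object of numbers: "rx", "ry", "rz": the turn, a rotation vector about the tool's x, y, z in degrees; "dx", "dy", "dz": the shift along the tool's x, y, z in mm; "gripper": the opening, from -1 (shut) to 1 (fully open). In form: [{"rx": .., "ry": .., "rz": .., "dx": .., "dy": .., "dz": .., "gripper": ..}, ...]. A call has 1 to 20 rows; each row shifts and turns the commanded pose from where the row before left it, along the tool's axes as they then stand; what a row does not reach is not made up. A row lasts 1/8 s, in which the tool goes at most 62.5 mm and 10.7 degrees, less where a joint would pass 70% of its speed; a pose out of reach is approached as far as the arm can. A call is refused whole if a number of a shift passes 62.5 or a number of a turn 10.7, either way. A call with a gripper value outside its range is refused whole. The fingers move at their own pace and stop on an object; "grip_force" is the grip in N (left out, the last holds). Time passes only in rows, so rows that do not move let the fingers close. It gives the time, the measured TCP pose, the force, the opening and the grip force at its end, in the units of the state.
- r.get_obs(): the state, without advancing time (a new reading comes with each control period).
- r.grab_frame(name): name is "scene" or "top" or "wrist"; returns the picture (384x512x3 uint8, blue, green, red); there is no depth.
- r.camera_info(name): a dict with "mtx" (3x3 intrinsics, pixels), "D" ([k1, k2, p1, p2, k3] as OpenCV has them; the pictures are not rectified), "rvec" (rotation vector, rad) and "tvec" (3), from world to camera coordinates, as OpenCV has them. Camera axes: x right, y down, z forward; pixel columns grow to the right and rows downward; lengths in m; the calibration is good to about 2 mm. A picture is of the moment at which its call begins: read the wrist's pose just before it. camera_info takes no time and is no camera call; for the wrist camera it gives the pose at the moment of the call.
- r.hand_in(): hands the job in; it is judged then, once.
The state is a dict: "clock": time; "joints": joint angles; "qvel": joint speeds; "tau": joint torques, N m; "tcp_pos": TCP position; "orientation": TCP orientation; "contact_force": force on the tool from outside, world axes, zero at the start; "moment": the same for the moment, N m; "grip_width": finger opening in m; "gripper_force": force on a finger pad.
Only numpy, scipy, OpenCV 4.12 (cv2) and the standard library are available. Lean on these libraries where they do the work, as an engineer would, in place of code of your own. Each camera call takes 0.05 s, during which the arm holds its last target. There are 200 camera calls.

## Working session

There is one attempt and no reset: what is moved stays moved. The work goes in short steps, Python scripts to look and compute and a tool call to move; the robot and the scene stay as the last step left them, time stands still between calls to the robot, and variables do not carry over. Pictures are saved under pics/ and viewed, at most 10 in all, crops included, and the job is handed in when it is done.

Besides the shell and the picture viewer there is one more tool, called after "Request:" as name([rows], argument=value, ...), one row to a line, values as JSON. step_arm: Moves the arm, as the interface text tells. Its arguments: {"type":"object","properties":{"moves":{"type":"array","items":{"type":"object","properties":{"rx":{"type":"number"},"ry":{"type":"number"},"rz":{"type":"number"},"dx":{"type":"number"},"dy":{"type":"number"},"dz":{"type":"number"},"gripper":{"type":"number"}}}},"grip_force":{"type":"number"}},"required":["moves"]}

```bash
mkdir -p pics; python3 - <<'E'
from bench import r
import cv2,numpy as np
o=r.get_obs();print(o['clock'],o['tcp_pos'],o['orientation'],o['grip_width'],r.tcp_to_tips)
for n in("top","scene"):
    f=r.grab_frame(n);cv2.imwrite(f'pics/{n}0.png',f);i=r.camera_info(n);print(n,i)
print(r.camera_info("wrist"))
E
```

```text
0.0 [ 0.19851021 -0.64456214  0.25231972] [-3.10482714e+00 -4.67285538e-01  6.35792463e-04] 0.0853282416233521 0.022
top {'mtx': array([[375.239662  ,   0.        , 255.27655895],
       [  0.        , 375.239662  , 180.42324048],
       [  0.        ,   0.        ,   1.        ]]), 'D': array([0.03081444, 0.        , 0.        , 0.        , 0.        ]), 'rvec': array([ 2.15733716, -2.10128265,  0.19569534]), 'tvec': array([-0.08872924,  0.54325373,  0.68606167])}
scene {'mtx': array([[385.25931525,   0.        , 255.17770526],
       [  0.        , 385.25931525, 188.69030891],
       [  0.        ,   0.        ,   1.        ]]), 'D': array([0.01327026, 0.        , 0.        , 0.        , 0.        ]), 'rvec': array([ 1.08837387,  2.24130324, -1.13597477]), 'tvec': array([ 0.39398864, -0.15445224,  1.19612618])}
{'mtx': array([[295.17207767,   0.        , 254.82466947],
       [  0.        , 295.17207767, 189.55649877],
       [  0.        ,   0.        ,   1.        ]]), 'D': array([-0.05390503,  0.        ,  0.        ,  0.        ,  0.        ]), 'rvec': array([-2.32722809,  1.71714609,  0.25926526]), 'tvec': array([-0.6741349 , -0.03787044,  0.3796978 ])}
```

View pics/top0.png

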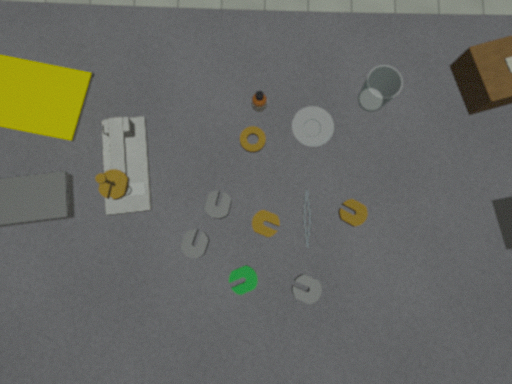

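View pics/scene0.png

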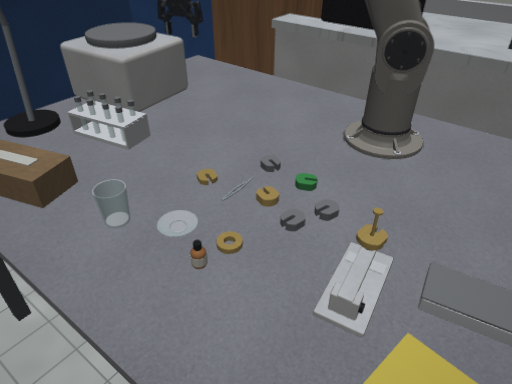

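The top view shows the press with the loaded weight at about (113,184) and its rod head at (101,179). There are brass weights at (266,223) and (353,212), a ring at (252,139), and grey and green look-alikes to leave alone. In the scene view the brass weight at (268,196) looks thicker than the one at (207,176).

```bash
cat > h.py <<'E'
import cv2,numpy as np
from scipy.spatial.transform import Rotation as R
def ray(i,p,z):
    """pixels -> world points on plane z"""
    M=R.from_rotvec(i['rvec']).as_matrix();c=-M.T@i['tvec']
    u=cv2.undistortPoints(np.asarray(p,float).reshape(-1,1,2),i['mtx'],i['D']).reshape(-1,2)
    d=np.c_[u,np.ones(len(u))]@M
    return c+d*((z-c[2])/d[:,2])[:,None]
def proj(i,P): return cv2.projectPoints(np.asarray(P,float).reshape(-1,1,3),i['rvec'],i['tvec'],i['mtx'],i['D'])[0].reshape(-1,2)
def brass(f,vmin=60):
    h=cv2.cvtColor(f,cv2.COLOR_BGR2HSV)
    return cv2.inRange(h,(12,110,vmin),(27,255,255))
def blobs(f,amin=150,vmin=60):
    c,_=cv2.findContours(brass(f,vmin),cv2.RETR_EXTERNAL,cv2.CHAIN_APPROX_NONE)
    return [k for k in c if cv2.contourArea(k)>amin]
def slot(i,c,z):
    """slotted disc contour -> centre, yaw of slot, slot depth, size on plane z"""
    hull=cv2.convexHull(c,returnPoints=False); d=cv2.convexityDefects(c,hull)[:,0]
    s,e,f,_=d[d[:,3].argmax()]
    W=ray(i,c[:,0],z)[:,:2]
    (cx,cy),rad=cv2.minEnclosingCircle(W.astype(np.float32))
    v=(W[s]+W[e])/2-W[f]
    return np.array([cx,cy]),np.arctan2(v[1],v[0]),np.hypot(*v),rad
E
python3 - <<'E'
from h import *
from bench import r
for n in("top","scene"):
    f=cv2.imread(f'pics/{n}0.png');i=r.camera_info(n)
    for c in blobs(f,100):
        print(n,cv2.boundingRect(c),cv2.contourArea(c),*[np.round(np.r_[slot(i,c,z)],3) for z in (.014,.02,.09)])
i=r.camera_info("top");print("head",ray(i,[[101,179]],.149), "loaded",ray(i,[[113,184]],.09))
i=r.camera_info("scene");print("head",ray(i,[[378,212]],.149))
o=r.get_obs();w=r.camera_info("wrist");M=R.from_rotvec(w['rvec']).as_matrix();c=-M.T@w['tvec']
T=R.from_rotvec(o['orientation']).as_matrix();print("cam in tool",T.T@(c-o['tcp_pos']),(M@T).round(3),T.round(3))
E
```

```text
top (252, 210, 27, 27) 417.5 [ 0.465 -0.097 -1.924  0.032  0.028] [ 0.465 -0.097 -1.924  0.032  0.027] [ 0.46  -0.094 -1.924  0.029  0.025]
top (339, 199, 28, 27) 434.0 [ 0.493 -0.273  1.123  0.031  0.028] [ 0.492 -0.272  1.123  0.031  0.028] [ 0.485 -0.253  1.123  0.028  0.025]
top (96, 170, 32, 29) 666.0 [0.536 0.22  2.166 0.006 0.035] [0.535 0.218 2.166 0.006 0.035] [0.524 0.191 2.166 0.005 0.031]
top (240, 126, 26, 26) 471.0 [ 0.641 -0.066  1.264  0.003  0.028] [ 0.639 -0.066  1.264  0.003  0.027] [ 0.618 -0.067  1.264  0.003  0.025]
top (469, 37, 43, 65) 1761.0 [ 0.81  -0.595 -2.298  0.021  0.078] [ 0.807 -0.591 -2.298  0.021  0.078] [ 0.77  -0.543 -2.298  0.019  0.07 ]
scene (363, 333, 115, 51) 2833.0 [0.697 0.352 1.553 0.01  0.084] [0.701 0.352 1.553 0.01  0.083] [0.748 0.351 1.553 0.009 0.072]
scene (191, 247, 15, 12) 102.0 [ 0.711 -0.092 -2.259  0.01   0.017] [ 0.715 -0.087 -2.259  0.01   0.017] [ 0.76  -0.033 -2.259  0.009  0.015]
scene (217, 232, 25, 22) 400.0 [ 0.65  -0.062 -0.462  0.003  0.032] [ 0.654 -0.058 -0.462  0.003  0.031] [ 0.707 -0.008 -0.462  0.003  0.027]
sce
[... 185 characters left out ...]
0.037] [ 0.477 -0.089 -2.206  0.013  0.037] [ 0.552 -0.036 -2.206  0.011  0.032]
scene (197, 169, 20, 16) 179.5 [ 0.501 -0.267  0.995  0.033  0.035] [ 0.507 -0.261  0.995  0.033  0.034] [ 0.579 -0.185  0.995  0.029  0.03 ]
scene (212, 0, 111, 75) 4506.0 [-0.907 -1.074  0.977  0.484  0.845] [-0.886 -1.059  0.977  0.479  0.836] [-0.64  -0.884  0.977  0.419  0.731]
head [[0.52276209 0.18438712 0.149     ]] loaded [[0.52431142 0.18612949 0.09      ]]
head [[0.53340878 0.18907179 0.149     ]]
cam in tool [ 7.52618067e-02  6.57391434e-05 -1.20535482e-01] [[ 0.     1.     0.   ]
 [-0.956  0.    -0.293]
 [-0.293  0.     0.956]] [[ 0.956  0.294 -0.001]
 [ 0.294 -0.956  0.002]
 [-0.    -0.002 -1.   ]]
```

```bash
cat >> h.py <<'E'
def goto(r,x,y,z,yaw):
    """tool-frame shift (mm) in the present tool axes, then turn (deg, rotation vector) to tool-down at yaw"""
    o=r.get_obs();T=R.from_rotvec(o['orientation']).as_matrix();a=np.radians(yaw)
    G=np.array([[np.cos(a),np.sin(a),0],[np.sin(a),-np.cos(a),0],[0,0,-1]])
    d=np.array([x,y,z])-o['tcp_pos']
    print('t',round(o['clock'],2),'tcp',o['tcp_pos'].round(4),'yaw',np.degrees(np.arctan2(T[1,0],T[0,0])).round(1),'w',round(o['grip_width'],4),'F',o['contact_force'].round(1))
    print('shift first',(T.T@d*1e3).round(1),'turn',np.degrees(R.from_matrix(T.T@G).as_rotvec()).round(1),'| shift after turn',(G.T@d*1e3).round(1))
E
python3 - <<'E'
from h import *
from bench import r
goto(r,.465,-.097,.16,70)
E
```

```text
t 0.1 tcp [ 0.1985 -0.6446  0.2524] yaw 17.1 w 0.0851 F [0.8 0.1 0.2]
shift first [ 415.8 -444.8   93.1] turn [ -0.1  -0.  -52.9] | shift after turn [605.7  63.1  92.4]
```

Request:
step_arm([
  {"dx": 32,"dy": -34.2,"dz": 7.1,"gripper": 1},
  {"dx": 32,"dy": -34.2,"dz": 7.1},
  {"dx": 32,"dy": -34.2,"dz": 7.1},
  {"dx": 32,"dy": -34.2,"dz": 7.1},
  {"dx": 32,"dy": -34.2,"dz": 7.1},
  {"dx": 32,"dy": -34.2,"dz": 7.1},
  {"dx": 32,"dy": -34.2,"dz": 7.1},
  {"dx": 32,"dy": -34.2,"dz": 7.1},
  {"dx": 32,"dy": -34.2,"dz": 7.1},
  {"dx": 32,"dy": -34.2,"dz": 7.1},
  {"dx": 32,"dy": -34.2,"dz": 7.1},
  {"dx": 32,"dy": -34.2,"dz": 7.1},
  {"dx": 32,"dy": -34.2,"dz": 7.1},
  {"rz": -10.6},
  {"rz": -10.6},
  {"rz": -10.6},
  {"rz": -10.6},
  {"rz": -10.5},
  {},
])

```text
invalid input at $.moves[0]: expected keys rx, ry, rz, dx, dy, dz, gripper
```

```bash
python3 - <<'E'
from h import *
from bench import r
i=r.camera_info("wrist");f=r.grab_frame("wrist");cv2.imwrite('pics/w1.png',f)
for c in blobs(f,1500):
    print(cv2.boundingRect(c),np.round(np.r_[slot(i,c,.02)],4))
goto(r,.465,-.097,.024,70)
E
```

```text
t 0.15 tcp [ 0.1986 -0.6447  0.2525] yaw 17.1 w 0.0852 F [-0.2 -0.4  0.3]
shift first [ 415.9 -444.7  229.1] turn [ -0.1  -0.  -52.9] | shift after turn [605.8  63.1 228.5]
```

View pics/w1.png

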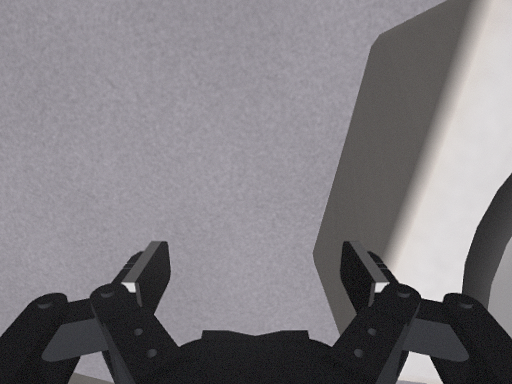

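The moves were refused because every key is required. The picture is from the start pose: the pads show at about (155,265) and (360,265), and there is no weight in view.

Request:
step_arm([
  {"rx": 0,"ry": 0,"rz": 0,"dx": 32,"dy": -34.2,"dz": 7.1,"gripper": 1},
  {"rx": 0,"ry": 0,"rz": 0,"dx": 32,"dy": -34.2,"dz": 7.1,"gripper": 1},
  {"rx": 0,"ry": 0,"rz": 0,"dx": 32,"dy": -34.2,"dz": 7.1,"gripper": 1},
  {"rx": 0,"ry": 0,"rz": 0,"dx": 32,"dy": -34.2,"dz": 7.1,"gripper": 1},
  {"rx": 0,"ry": 0,"rz": 0,"dx": 32,"dy": -34.2,"dz": 7.1,"gripper": 1},
  {"rx": 0,"ry": 0,"rz": 0,"dx": 32,"dy": -34.2,"dz": 7.1,"gripper": 1},
  {"rx": 0,"ry": 0,"rz": 0,"dx": 32,"dy": -34.2,"dz": 7.1,"gripper": 1},
  {"rx": 0,"ry": 0,"rz": 0,"dx": 32,"dy": -34.2,"dz": 7.1,"gripper": 1},
  {"rx": 0,"ry": 0,"rz": 0,"dx": 32,"dy": -34.2,"dz": 7.1,"gripper": 1},
  {"rx": 0,"ry": 0,"rz": 0,"dx": 32,"dy": -34.2,"dz": 7.1,"gripper": 1},
  {"rx": 0,"ry": 0,"rz": 0,"dx": 32,"dy": -34.2,"dz": 7.1,"gripper": 1},
  {"rx": 0,"ry": 0,"rz": 0,"dx": 32,"dy": -34.2,"dz": 7.1,"gripper": 1},
  {"rx": 0,"ry": 0,"rz": 0,"dx": 32,"dy": -34.2,"dz": 7.1,"gripper": 1},
  {"rx": 0,"ry": 0,"rz": -10.6,"dx": 0,"dy": 0,"dz": 0,"gripper": 1},
  {"rx": 0,"ry": 0,"rz": -10.6,"dx": 0,"dy": 0,"dz": 0,"gripper": 1},
  {"rx": 0,"ry": 0,"rz": -10.6,"dx": 0,"dy": 0,"dz": 0,"gripper": 1},
  {"rx": 0,"ry": 0,"rz": -10.6,"dx": 0,"dy": 0,"dz": 0,"gripper": 1},
  {"rx": 0,"ry": 0,"rz": -10.5,"dx": 0,"dy": 0,"dz": 0,"gripper": 1},
  {"rx": 0,"ry": 0,"rz": 0,"dx": 0,"dy": 0,"dz": 0,"gripper": 1},
])

```text
clock: 2.52
tcp_pos: [0.4652, -0.0979, 0.1609]
orientation: [-2.575, -1.8, 0.0]
contact_force: [0.3, -0.5, -0.1]
grip_width: 0.0854
gripper_force: 0.0
```

```bash
python3 - <<'E'
from h import *
from bench import r
i=r.camera_info("wrist");f=r.grab_frame("wrist");cv2.imwrite('pics/w2.png',f)
for c in blobs(f,1500):
    print(cv2.boundingRect(c),np.round(np.r_[slot(i,c,.02)],4))
goto(r,.465,-.097,.024,70)
E
```

```text
(308, 291, 49, 47) [ 0.4945 -0.2647  1.1126  0.0303  0.0323]
(230, 153, 52, 59) [ 0.4668 -0.0967 -1.8362  0.0324  0.0289]
(396, 51, 66, 65) [ 6.365e-01 -6.490e-02  2.286e+00  1.600e-03  2.900e-02]
t 2.58 tcp [ 0.4653 -0.0979  0.1609] yaw 69.8 w 0.0854 F [ 0.4 -0.  -0.7]
shift first [  0.7  -0.5 136.9] turn [-0.  -0.  -0.2] | shift after turn [  0.7  -0.5 136.9]
```

View pics/w2.png

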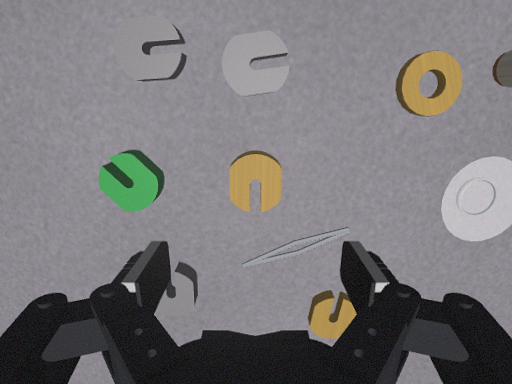

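The wrist view shows the thick weight centred at about (256,183). Its slot points straight down the image, so it is already in line with the tool.

```bash
cat >> h.py <<'E'
def slotline(i,c,z,shape):
    """slot yaw (mod pi) from the notch pixels"""
    m=np.zeros(shape[:2],np.uint8);h=m.copy();cv2.drawContours(m,[c],-1,255,-1);cv2.fillConvexPoly(h,cv2.convexHull(c),255)
    n,l,s,_=cv2.connectedComponentsWithStats(cv2.morphologyEx(h&~m,cv2.MORPH_OPEN,np.ones((3,3))))
    p=np.argwhere(l==1+s[1:,4].argmax())[:,::-1];W=ray(i,p,z)[:,:2].astype(np.float32)
    v=cv2.fitLine(W,cv2.DIST_L2,0,.01,.01).ravel();return np.degrees(np.arctan2(v[1],v[0])),v[2:]
E
python3 - <<'E'
from h import *
from bench import r
i=r.camera_info("wrist");f=cv2.imread('pics/w2.png');o=r.get_obs();T=R.from_rotvec(o['orientation']).as_matrix()
for c in blobs(f,1500)[:2]:
    print(slotline(i,c,.02,f.shape))
    L=(ray(i,c[:,0],.02)-o['tcp_pos'])@T*1e3
    print('tool xy range',L.min(0).round(1),L.max(0).round(1))
E
```

```text
(np.float32(66.17195), array([ 0.5003697 , -0.24866234], dtype=float32))
tool xy range [-177.4   58.2  140.8] [-116.1  110.2  140.9]
(np.float32(69.6811), array([ 0.46216294, -0.10815811], dtype=float32))
tool xy range [-26.3 -22.7 140.9] [ 29.1  24.5 140.9]
```

Request:
step_arm([
  {"rx": 0,"ry": 0,"rz": 0,"dx": 1.5,"dy": 0.9,"dz": 40,"gripper": 1},
  {"rx": 0,"ry": 0,"rz": 0,"dx": 0,"dy": 0,"dz": 40,"gripper": 1},
  {"rx": 0,"ry": 0,"rz": 0,"dx": 0,"dy": 0,"dz": 35,"gripper": 1},
  {"rx": 0,"ry": 0,"rz": 0,"dx": 0,"dy": 0,"dz": 22,"gripper": 1},
  {"rx": 0,"ry": 0,"rz": 0,"dx": 0,"dy": 0,"dz": 0,"gripper": -1},
  {"rx": 0,"ry": 0,"rz": 0,"dx": 0,"dy": 0,"dz": 0,"gripper": -1},
  {"rx": 0,"ry": 0,"rz": 0,"dx": 0,"dy": 0,"dz": 0,"gripper": -1},
  {"rx": 0,"ry": 0,"rz": 0,"dx": 0,"dy": 0,"dz": 0,"gripper": -1},
  {"rx": 0,"ry": 0,"rz": 0,"dx": 0,"dy": 0,"dz": 0,"gripper": -1},
  {"rx": 0,"ry": 0,"rz": 0,"dx": 0,"dy": 0,"dz": 0,"gripper": -1},
], grip_force=50)

```text
clock: 3.82
tcp_pos: [0.4676, -0.0968, 0.0251]
orientation: [2.573, 1.801, 0.002]
contact_force: [-2.0, 1.1, 8.5]
grip_width: 0.0467
gripper_force: 52.8
```

Request:
step_arm([
  {"rx": 0,"ry": 0,"rz": 0,"dx": 0,"dy": 0,"dz": -15,"gripper": -1},
  {"rx": 0,"ry": 0,"rz": 0,"dx": 0,"dy": 0,"dz": -40,"gripper": -1},
  {"rx": 0,"ry": 0,"rz": 0,"dx": 0,"dy": 0,"dz": -50,"gripper": -1},
  {"rx": 0,"ry": 0,"rz": 0,"dx": 0,"dy": 0,"dz": -50,"gripper": -1},
  {"rx": 0,"ry": 0,"rz": 0,"dx": 0,"dy": 0,"dz": -50,"gripper": -1},
  {"rx": 0,"ry": 0,"rz": 0,"dx": 0,"dy": 0,"dz": -10,"gripper": -1},
  {"rx": 0,"ry": 0,"rz": -10,"dx": 0,"dy": 0,"dz": 0,"gripper": -1},
  {"rx": 0,"ry": 0,"rz": -10,"dx": 0,"dy": 0,"dz": 0,"gripper": -1},
  {"rx": 0,"ry": 0,"rz": -10,"dx": 0,"dy": 0,"dz": 0,"gripper": -1},
  {"rx": 0,"ry": 0,"rz": -10,"dx": 0,"dy": 0,"dz": 0,"gripper": -1},
  {"rx": 0,"ry": 0,"rz": 0,"dx": 0,"dy": 0,"dz": 0,"gripper": -1},
])

```text
clock: 5.2
tcp_pos: [0.4657, -0.0966, 0.2382]
orientation: [-1.803, -2.571, 0.001]
contact_force: [0.5, 0.0, -2.6]
grip_width: 0.0468
gripper_force: 52.7
```

```bash
python3 - <<'E'
from h import *
from bench import r
goto(r,.546,.131,.24,110)
E
```

```text
t 5.2 tcp [ 0.4657 -0.0966  0.2382] yaw 109.9 w 0.0468 F [ 0.5  0.  -2.6]
shift first [186.7 153.   -1.9] turn [-0.1 -0.1 -0.1] | shift after turn [186.4 153.3  -1.8]
```

Request:
step_arm([
  {"rx": 0,"ry": 0,"rz": 0,"dx": 31,"dy": 25.5,"dz": 0,"gripper": -1},
  {"rx": 0,"ry": 0,"rz": 0,"dx": 31,"dy": 25.5,"dz": 0,"gripper": -1},
  {"rx": 0,"ry": 0,"rz": 0,"dx": 31,"dy": 25.5,"dz": 0,"gripper": -1},
  {"rx": 0,"ry": 0,"rz": 0,"dx": 31,"dy": 25.5,"dz": 0,"gripper": -1},
  {"rx": 0,"ry": 0,"rz": 0,"dx": 31,"dy": 25.5,"dz": 0,"gripper": -1},
  {"rx": 0,"ry": 0,"rz": 0,"dx": 31,"dy": 25.5,"dz": 0,"gripper": -1},
  {"rx": 0,"ry": 0,"rz": 0,"dx": 0,"dy": 0,"dz": 0,"gripper": -1},
  {"rx": 0,"ry": 0,"rz": 0,"dx": 0,"dy": 0,"dz": 0,"gripper": -1},
])

```text
clock: 6.2
tcp_pos: [0.5462, 0.1298, 0.2383]
orientation: [-1.804, -2.571, 0.003]
contact_force: [0.4, -0.4, -2.6]
grip_width: 0.0464
gripper_force: 52.8
```

```bash
python3 - <<'E'
from h import *
from bench import r
i=r.camera_info("wrist");f=r.grab_frame("wrist");cv2.imwrite('pics/w3.png',f)
o=r.get_obs();T=R.from_rotvec(o['orientation']).as_matrix()
for c in blobs(f,300):print(cv2.boundingRect(c),cv2.contourArea(c))
print(proj(i,[o['tcp_pos'],o['tcp_pos']-[0,0,.004]]))
goto(r,.546,.131,.24,110)
E
```

```text
(204, 197, 103, 133) 8912.5
(224, 85, 62, 63) 2722.5
[[253.47658655 268.32801863]
 [253.52373136 263.77670195]]
t 6.25 tcp [0.5464 0.1292 0.2384] yaw 109.9 w 0.0467 F [ 0.2 -0.3 -2.2]
shift first [ 1.9  0.3 -1.6] turn [-0.1  0.  -0.1] | shift after turn [ 1.9  0.3 -1.6]
```

View pics/w3.png

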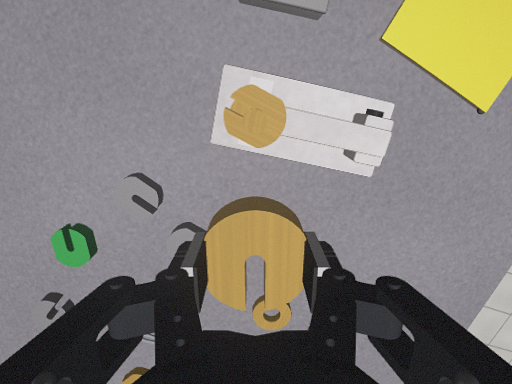

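The held thick weight is centred at about (255,255) with its slot pointing down the image. The loaded weight is at about (255,116). The rod head is brass on brass and hard to see at this scale, so I'm zooming in.

```bash
python3 - <<'E'
from h import *
f=cv2.imread('pics/w3.png')
cv2.imwrite('pics/c3.png',cv2.convertScaleAbs(cv2.resize(f[75:160,210:300],None,fx=6,fy=6,interpolation=cv2.INTER_CUBIC),alpha=1.3))
E
```

```text
(no output)
```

View pics/c3.png

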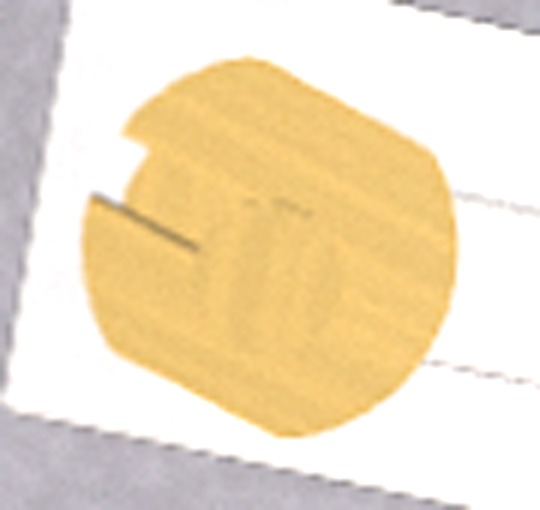

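Request:
step_arm([
  {"rx": 0,"ry": 0,"rz": 0,"dx": 0,"dy": 45,"dz": 0,"gripper": -1},
  {"rx": 0,"ry": 0,"rz": 0,"dx": 0,"dy": 45,"dz": 0,"gripper": -1},
  {"rx": 0,"ry": 0,"rz": 0,"dx": 0,"dy": 45,"dz": 0,"gripper": -1},
  {"rx": 0,"ry": 0,"rz": 0,"dx": 0,"dy": 0,"dz": 0,"gripper": -1},
  {"rx": 0,"ry": 0,"rz": 0,"dx": 0,"dy": 0,"dz": 0,"gripper": -1},
])

```text
clock: 6.88
tcp_pos: [0.6731, 0.1753, 0.2383]
orientation: [-1.804, -2.571, 0.003]
contact_force: [-0.4, 0.2, -2.9]
grip_width: 0.0466
gripper_force: 53.1
```

```bash
python3 - <<'E'
from h import *
from bench import r
i=r.camera_info("wrist");f=r.grab_frame("wrist");cv2.imwrite('pics/w4.png',f);np.savez('w4.npz',**i)
P=proj(i,[[.5262,.187,.149],[.5262,.187,.14],[.5262,.187,.09]]);print(P)
x,y=np.maximum(P.mean(0).astype(int)-60,0);print(x,y)
cv2.imwrite('pics/c4.png',cv2.convertScaleAbs(cv2.resize(f[y:y+110,x:x+120],None,fx=5,fy=5,interpolation=cv2.INTER_CUBIC),alpha=1.2))
E
```

```text
[[ 66.03763381 121.40815578]
 [ 73.33709879 120.47033517]
 [105.59182195 116.41761638]]
21 59
```

View pics/c4.png

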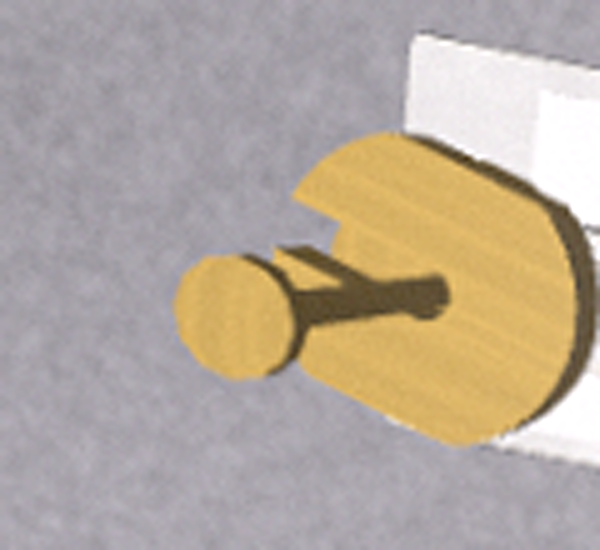

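The head is clear now. Its top is centred at crop (236,317), pixel (67.8,122.0), and the rod meets the loaded weight near crop (425,295), pixel (105.6,117.6). The loaded slot points up and to the left.

```bash
python3 - <<'E'
from h import *
from bench import r
i=dict(np.load('w4.npz'));f=cv2.imread('pics/w4.png')
H=ray(i,[[67.8,122.0]],.149)[0];print('head',H,'base',ray(i,[[105.6,117.4]],.09)[0])
# slot flat edges of loaded: upper flat edge crop (400,132)->(570,205); lower flat (305,375)->(450,440)
for a,b in(((400,132),(550,205)),((305,375),(450,440)),((295,195),(335,222))):
    p=ray(i,[[21+a[0]/5-.4,59+a[1]/5-.4],[21+b[0]/5-.4,59+b[1]/5-.4]],.09);d=p[1]-p[0];print('edge yaw',np.degrees(np.arctan2(d[1],d[0])),p[:,:2].round(4).tolist())
# held weight in tool frame: limits on top plane
o=r.get_obs();T=R.from_rotvec(o['orientation']).as_matrix();zt=o['tcp_pos'][2]-.004
m=brass(f);m[:190]=0;rows=range(200,312,6)
for y in rows:
    xs=np.flatnonzero(m[y,190:325])+190
    if len(xs):
        w=(ray(i,[[xs[0],y],[xs[-1],y]],zt)-o['tcp_pos'])@T*1e3
        gap=[k for k in range(xs[0],xs[-1]) if not m[y,k]]
        g=((ray(i,[[gap[0]-.5,y],[gap[-1]+.5,y]],zt)-o['tcp_pos'])@T*1e3)[:,1].round(1) if gap else ''
        print(y,w[0,:2].round(1),w[1,:2].round(1),g)
goto(r,H[0],H[1],.2383,110)
E
```

```text
head [0.52751752 0.18701392 0.149     ] base [0.52639143 0.18614807 0.09      ]
edge yaw -6.694573818739896 [[0.5161, 0.2121], [0.5445, 0.2088]]
edge yaw -5.412389183808657 [[0.508, 0.1643], [0.5364, 0.1616]]
edge yaw -15.681761026663855 [[0.5001, 0.1954], [0.508, 0.1932]]
200 [31.7 -7.3] [31.7  7.4] [-7.   7.2]
206 [ 28.8 -12.2] [28.8 13.8] [-11.6  13.5]
212 [ 25.9 -15.9] [26.  17.4] [-14.4  16.8]
218 [ 23.  -18.3] [23.  19.8] [-17.6  19.6]
224 [ 20.1 -19.8] [20.1 20.4] [-18.2  20.2]
230 [ 17.1 -20.9] [17.1 22.4] 
236 [ 14.  -22.4] [14.  23.9] 
242 [ 10.9 -22.1] [10.9 23.6] 
248 [  7.8 -22.3] [ 7.8 23.8] 
254 [  4.6 -22.5] [ 4.6 23.5] 
260 [  1.4 -22.6] [ 1.4 23.7] [-3.8  5.3]
266 [ -1.9 -22.3] [-1.9 23.8] [-3.8  5.3]
272 [ -5.2 -22.5] [-5.2 23.5] [-3.8  5.4]
278 [ -8.6 -22.2] [-8.6 23.7] [-3.9  5.4]
284 [-12.1 -22.8] [-12.   24.4] [-3.9  5.4]
290 [-15.6 -22. ] [-15.5  23.6] [-3.9  5.5]
296 [-19.1 -19.2] [-19.   20.7] [-4.   5.5]
302 [-22.7 -15.3] [-22.6  16.4] [-4.5  5.5]
308 [-26.3  -8.9] [-26.3   9.9] [-4.6  5.6]
t 6.92 tcp [0.6729 0.1753 0.2387] yaw 109.9 w 0.047 F [-0.1  0.6 -2.5]
shift first [  60.5 -132.7    0.5] turn [-0.1  0.  -0.1] | shift after turn [  60.7 -132.6    0.4]
```

```bash
python3 - <<'E'
from h import *
from bench import r
i4=dict(np.load('w4.npz'))
# wrist camera pose at w3: same orientation, shifted by the tcp change
M=R.from_rotvec(i4['rvec']).as_matrix();t3,t4=np.array([.5464,.1294,.2384]),np.array([.6730,.1753,.2385])
i3=dict(i4,tvec=i4['tvec']+M@(t4-t3))
T=R.from_rotvec(r.get_obs()['orientation']).as_matrix()
for i,p,t in((i3,(257,121.5),t3),(i4,(67.8,122),t4)):
    for z in(.149,.151):
        H=ray(i,[p],z)[0];print(H.round(4),'tool',((H-t)@T*1e3).round(1))
i=r.camera_info('top');f=cv2.imread('pics/top0.png');H=proj(i,[[.5275,.187,.149],[.5275,.187,.09]]);print(H)
cv2.imwrite('pics/c0.png',cv2.resize(f[160:210,80:140],None,fx=8,fy=8,interpolation=cv2.INTER_CUBIC))
E
```

```text
[0.5279 0.1864 0.149 ] tool [59.9  2.1 89.4]
[0.5278 0.1865 0.151 ] tool [60.1  2.1 87.4]
[0.5275 0.187  0.149 ] tool [  60.7 -132.6   89.7]
[0.5287 0.1876 0.151 ] tool [  60.8 -131.4   87.7]
[[ 99.7075111  176.18399805]
 [112.68447739 182.27432928]]
```

View pics/c0.png

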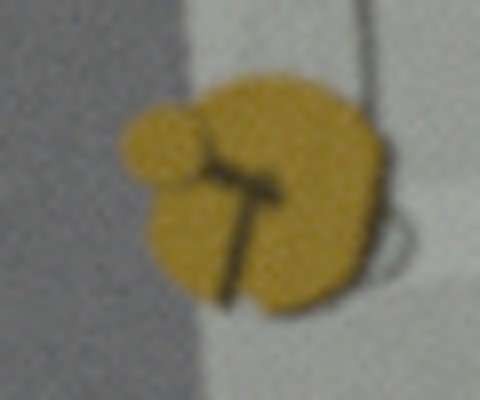

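```bash
python3 - <<'E'
from h import *
from bench import r
goto(r,.5020,.2548,.2385,110)
E
```

```text
t 6.92 tcp [0.6729 0.1753 0.2387] yaw 109.9 w 0.047 F [-0.1  0.6 -2.5]
shift first [ 133.  -133.6    0.3] turn [-0.1  0.  -0.1] | shift after turn [ 133.1 -133.4    0.2]
```

Request:
step_arm([
  {"rx": 0,"ry": 0,"rz": 0,"dx": 33.2,"dy": -33.4,"dz": 0,"gripper": -1},
  {"rx": 0,"ry": 0,"rz": 0,"dx": 33.2,"dy": -33.4,"dz": 0,"gripper": -1},
  {"rx": 0,"ry": 0,"rz": 0,"dx": 33.2,"dy": -33.4,"dz": 0,"gripper": -1},
  {"rx": 0,"ry": 0,"rz": -0.1,"dx": 33.4,"dy": -33.4,"dz": 0,"gripper": -1},
  {"rx": 0,"ry": 0,"rz": 0,"dx": 0,"dy": 0,"dz": 30,"gripper": -1},
  {"rx": 0,"ry": 0,"rz": 0,"dx": 0,"dy": 0,"dz": 40,"gripper": -1},
  {"rx": 0,"ry": 0,"rz": 0,"dx": 0,"dy": 0,"dz": 41,"gripper": -1},
  {"rx": 0,"ry": 0,"rz": 0,"dx": 0,"dy": 0,"dz": 0,"gripper": -1},
  {"rx": 0,"ry": 0,"rz": 0,"dx": 0,"dy": 0,"dz": 0,"gripper": -1},
])

```text
clock: 8.05
tcp_pos: [0.5031, 0.2561, 0.1297]
orientation: [1.799, 2.574, 0.003]
contact_force: [0.5, 0.5, -2.6]
grip_width: 0.0468
gripper_force: 53.2
```

```bash
python3 - <<'E'
from h import *
from bench import r
goto(r,.5260,.1890,.127,110)
f=r.grab_frame('scene');i=r.camera_info('scene');cv2.imwrite('pics/s5.png',f)
cv2.imwrite('pics/c5.png',cv2.resize(f[130:270,320:470],None,fx=4,fy=4,interpolation=cv2.INTER_CUBIC))
E
```

```text
t 8.05 tcp [0.5031 0.2561 0.1297] yaw 110.1 w 0.0468 F [ 0.5  0.5 -2.6]
shift first [-70.9  -1.6   2.7] turn [ 0.1 -0.   0.1] | shift after turn [-70.9  -1.5   2.7]
```

View pics/c5.png

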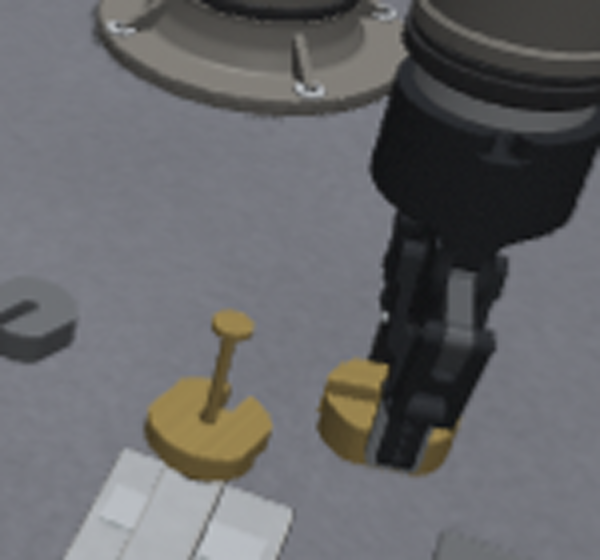

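The scene crop shows the held weight level at crop (385,415) and the rod clear at (230,325)–(210,415), so the way in is open.

Request:
step_arm([
  {"rx": 0,"ry": 0,"rz": 0,"dx": 0,"dy": -1.6,"dz": 2.5,"gripper": -1},
  {"rx": 0,"ry": 0,"rz": 0,"dx": -15,"dy": 0,"dz": 0,"gripper": -1},
  {"rx": 0,"ry": 0,"rz": 0,"dx": -15,"dy": 0,"dz": 0,"gripper": -1},
  {"rx": 0,"ry": 0,"rz": 0,"dx": -10,"dy": 0,"dz": 0,"gripper": -1},
  {"rx": 0,"ry": 0,"rz": 0,"dx": -6,"dy": 0,"dz": 0,"gripper": -1},
  {"rx": 0,"ry": 0,"rz": 0,"dx": -6,"dy": 0,"dz": 0,"gripper": -1},
  {"rx": 0,"ry": 0,"rz": 0,"dx": 0,"dy": 0,"dz": 0,"gripper": -1},
])

```text
clock: 8.98
tcp_pos: [0.5192, 0.2062, 0.1255]
orientation: [1.8, 2.575, -0.0]
contact_force: [-0.3, 0.2, -2.4]
grip_width: 0.0465
gripper_force: 53.2
```

```bash
python3 - <<'E'
from h import *
from bench import r
goto(r,.5260,.1890,.127,110);print(r.get_obs()['moment'])
E
```

```text
t 8.97 tcp [0.5192 0.2062 0.1255] yaw 110.1 w 0.0465 F [-0.3  0.2 -2.4]
shift first [-18.5   0.5  -1.5] turn [-0.   0.   0.1] | shift after turn [-18.5   0.5  -1.5]
[ 0.01416154 -0.01119793  0.01585633]
```

Request:
step_arm([
  {"rx": 0,"ry": 0,"rz": 0,"dx": -6,"dy": 0.5,"dz": 0,"gripper": -1},
  {"rx": 0,"ry": 0,"rz": 0,"dx": -6,"dy": 0,"dz": 0,"gripper": -1},
  {"rx": 0,"ry": 0,"rz": 0,"dx": -4,"dy": 0,"dz": 0,"gripper": -1},
  {"rx": 0,"ry": 0,"rz": 0,"dx": -2.5,"dy": 0,"dz": 0,"gripper": -1},
  {"rx": 0,"ry": 0,"rz": 0,"dx": 0,"dy": 0,"dz": 0,"gripper": -1},
])

```text
clock: 9.6
tcp_pos: [0.5259, 0.1891, 0.1255]
orientation: [1.8, 2.575, -0.0]
contact_force: [0.4, 0.7, -3.1]
grip_width: 0.0468
gripper_force: 53.2
```

```bash
python3 - <<'E'
from h import *
from bench import r
goto(r,.5260,.1890,.116,110)
f=r.grab_frame('wrist');cv2.imwrite('pics/w6.png',f)
E
```

```text
t 9.6 tcp [0.5259 0.1891 0.1255] yaw 110.1 w 0.0468 F [ 0.4  0.7 -3.1]
shift first [-0.1  0.   9.5] turn [-0.   0.   0.1] | shift after turn [-0.2  0.   9.5]
```

Request:
step_arm([
  {"rx": 0,"ry": 0,"rz": 0,"dx": -1,"dy": 0,"dz": 0,"gripper": -1},
  {"rx": 0,"ry": 0,"rz": 0,"dx": -1,"dy": 0,"dz": 0,"gripper": -1},
  {"rx": 0,"ry": 0,"rz": 0,"dx": 0,"dy": 0,"dz": 0,"gripper": -1},
])

```text
clock: 10.02
tcp_pos: [0.5266, 0.1874, 0.1255]
orientation: [1.799, 2.575, -0.0]
contact_force: [0.6, 0.1, -2.7]
grip_width: 0.0468
gripper_force: 53.2
```

Request:
step_arm([
  {"rx": 0,"ry": 0,"rz": 0,"dx": -1,"dy": 0,"dz": 0,"gripper": -1},
  {"rx": 0,"ry": 0,"rz": 0,"dx": 0,"dy": 0,"dz": 0,"gripper": -1},
])

```text
clock: 10.28
tcp_pos: [0.5269, 0.1864, 0.1255]
orientation: [1.799, 2.575, -0.0]
contact_force: [0.0, -0.5, -3.4]
grip_width: 0.0473
gripper_force: 53.2
```

Request:
step_arm([
  {"rx": 0,"ry": 0,"rz": 0,"dx": -1,"dy": 0,"dz": 0,"gripper": -1},
  {"rx": 0,"ry": 0,"rz": 0,"dx": 0,"dy": 0,"dz": 0,"gripper": -1},
])

```text
clock: 10.52
tcp_pos: [0.5271, 0.1861, 0.1255]
orientation: [-1.799, -2.575, -0.001]
contact_force: [-0.8, 2.0, -2.9]
grip_width: 0.0468
gripper_force: 53.2
```

Request:
step_arm([
  {"rx": 0,"ry": 0,"rz": 0,"dx": -1,"dy": 0,"dz": 0,"gripper": -1},
  {"rx": 0,"ry": 0,"rz": 0,"dx": 0,"dy": 0,"dz": 0,"gripper": -1},
])

```text
clock: 10.78
tcp_pos: [0.5271, 0.186, 0.1255]
orientation: [-1.797, -2.575, -0.002]
contact_force: [-1.7, 5.2, -4.1]
grip_width: 0.0464
gripper_force: 53.1
```

Contact with the slot's end comes at TCP y of about 0.186. I'll back off 2 mm from there to centre the weight, then lower it.

Request:
step_arm([
  {"rx": 0,"ry": 0,"rz": 0,"dx": 3.5,"dy": 0,"dz": 0,"gripper": -1},
  {"rx": 0,"ry": 0,"rz": 0,"dx": 0,"dy": 0,"dz": 3,"gripper": -1},
  {"rx": 0,"ry": 0,"rz": 0,"dx": 0,"dy": 0,"dz": 2,"gripper": -1},
  {"rx": 0,"ry": 0,"rz": 0,"dx": 0,"dy": 0,"dz": 2,"gripper": -1},
  {"rx": 0,"ry": 0,"rz": 0,"dx": 0,"dy": 0,"dz": 0,"gripper": -1},
])

```text
clock: 11.4
tcp_pos: [0.5263, 0.1877, 0.1183]
orientation: [-1.799, -2.575, 0.001]
contact_force: [-0.1, -0.3, -2.9]
grip_width: 0.0467
gripper_force: 53.2
```

Request:
step_arm([
  {"rx": 0,"ry": 0,"rz": 0,"dx": 0,"dy": 0,"dz": 1.5,"gripper": -1},
  {"rx": 0,"ry": 0,"rz": 0,"dx": 0,"dy": 0,"dz": 0,"gripper": -1},
])

```text
clock: 11.65
tcp_pos: [0.5263, 0.1879, 0.1169]
orientation: [-1.799, -2.575, 0.0]
contact_force: [0.6, -0.4, -3.3]
grip_width: 0.0471
gripper_force: 53.2
```

Request:
step_arm([
  {"rx": 0,"ry": 0,"rz": 0,"dx": 0,"dy": 0,"dz": 1,"gripper": -1},
  {"rx": 0,"ry": 0,"rz": 0,"dx": 0,"dy": 0,"dz": 0,"gripper": -1},
])

```text
clock: 11.9
tcp_pos: [0.5263, 0.1879, 0.1159]
orientation: [-1.799, -2.575, 0.0]
contact_force: [-0.8, 0.3, -1.9]
grip_width: 0.047
gripper_force: 53.2
```

Request:
step_arm([
  {"rx": 0,"ry": 0,"rz": 0,"dx": 0,"dy": 0,"dz": 1,"gripper": -1},
  {"rx": 0,"ry": 0,"rz": 0,"dx": 0,"dy": 0,"dz": 0,"gripper": -1},
])

```text
clock: 12.15
tcp_pos: [0.5265, 0.188, 0.1152]
orientation: [1.799, 2.575, 0.0]
contact_force: [-0.5, -0.5, -0.5]
grip_width: 0.0465
gripper_force: 53.5
```

Request:
step_arm([
  {"rx": 0,"ry": 0,"rz": 0,"dx": 0,"dy": 0,"dz": 0.7,"gripper": -1},
  {"rx": 0,"ry": 0,"rz": 0,"dx": 0,"dy": 0,"dz": 0,"gripper": -1},
])

```text
clock: 12.4
tcp_pos: [0.5265, 0.188, 0.1152]
orientation: [1.799, 2.575, -0.0]
contact_force: [-3.4, -1.8, 6.4]
grip_width: 0.0466
gripper_force: 54.4
```

Request:
step_arm([
  {"rx": 0,"ry": 0,"rz": 0,"dx": 0,"dy": 0,"dz": 0,"gripper": 0.4},
  {"rx": 0,"ry": 0,"rz": 0,"dx": 0,"dy": 0,"dz": 0,"gripper": 1},
  {"rx": 0,"ry": 0,"rz": 0,"dx": 0,"dy": 0,"dz": 0,"gripper": 1},
  {"rx": 0,"ry": 0,"rz": 0,"dx": 0,"dy": 0,"dz": 0,"gripper": 1},
  {"rx": 0,"ry": 0,"rz": 0,"dx": 0,"dy": 0,"dz": 0,"gripper": 1},
  {"rx": 0,"ry": 0,"rz": 0,"dx": 0,"dy": 0,"dz": -10,"gripper": 1},
  {"rx": 0,"ry": 0,"rz": 0,"dx": 0,"dy": 0,"dz": -40,"gripper": 1},
  {"rx": 0,"ry": 0,"rz": 0,"dx": 0,"dy": 0,"dz": -50,"gripper": 1},
  {"rx": 0,"ry": 0,"rz": 0,"dx": 0,"dy": 0,"dz": -25,"gripper": 1},
  {"rx": 0,"ry": 0,"rz": 0,"dx": 0,"dy": 0,"dz": 0,"gripper": 1},
])

```text
clock: 13.65
tcp_pos: [0.5275, 0.1887, 0.2421]
orientation: [1.798, 2.573, 0.006]
contact_force: [0.6, 0.3, -0.4]
grip_width: 0.0852
gripper_force: 0.0
```

```bash
python3 - <<'E'
from h import *
from bench import r
i=r.camera_info("wrist");f=r.grab_frame("wrist");cv2.imwrite('pics/w7.png',f)
for c in blobs(f,1500):
    print(cv2.boundingRect(c),cv2.contourArea(c),np.round(np.r_[slot(i,c,.11)],4),slotline(i,c,.11,f.shape)[0])
print(proj(i,[[.5263,.1874,.11],[.5263,.1874,.149]]))
# to a look-and-grasp place over thin, tool x along its slot (yaw ~65)
goto(r,.494,-.269,.16,65)
E
```

```text
(223, 158, 57, 59) 2630.5 [ 0.5271  0.1873 -1.7181  0.0067  0.0282] 29.675022Traceback (most recent call last):
  File "<stdin>", line 5, in <module>
  File "h.py", line 18, in slot
    hull=cv2.convexHull(c,returnPoints=False); d=cv2.convexityDefects(c,hull)[:,0]
                                                 ~~~~~~~~~~~~~~~~~~~~^^^^^^^^
cv2.error: OpenCV(4.12.0) /io/opencv/modules/imgproc/src/convhull.cpp:359: error: (-5:Bad argument) The convex hull indices are not monotonous, which can be in the case when the input contour contains self-intersections in function 'convexityDefects'
```

```bash
python3 - <<'E'
from h import *
from bench import r
goto(r,.494,-.269,.16,65)
E
```

```text
t 13.7 tcp [0.5267 0.1881 0.2403] yaw 110.1 w 0.0855 F [-0.2  0.1 -0.7]
shift first [-417.9 -188.    80.1] turn [ 0.1 -0.  45.1] | shift after turn [-428.1  163.5   80.3]
```

Request:
step_arm([
  {"rx": 0,"ry": 0,"rz": 0,"dx": -41.8,"dy": -18.8,"dz": 0,"gripper": 1},
  {"rx": 0,"ry": 0,"rz": 0,"dx": -41.8,"dy": -18.8,"dz": 0,"gripper": 1},
  {"rx": 0,"ry": 0,"rz": 0,"dx": -41.8,"dy": -18.8,"dz": 10,"gripper": 1},
  {"rx": 0,"ry": 0,"rz": 0,"dx": -41.8,"dy": -18.8,"dz": 10,"gripper": 1},
  {"rx": 0,"ry": 0,"rz": 0,"dx": -41.8,"dy": -18.8,"dz": 10,"gripper": 1},
  {"rx": 0,"ry": 0,"rz": 0,"dx": -41.8,"dy": -18.8,"dz": 10,"gripper": 1},
  {"rx": 0,"ry": 0,"rz": 0,"dx": -41.8,"dy": -18.8,"dz": 10,"gripper": 1},
  {"rx": 0,"ry": 0,"rz": 0,"dx": -41.8,"dy": -18.8,"dz": 10,"gripper": 1},
  {"rx": 0,"ry": 0,"rz": 0,"dx": -41.8,"dy": -18.8,"dz": 10,"gripper": 1},
  {"rx": 0,"ry": 0,"rz": 0,"dx": -41.7,"dy": -18.8,"dz": 10,"gripper": 1},
  {"rx": 0,"ry": 0,"rz": 10,"dx": 0,"dy": 0,"dz": 0,"gripper": 1},
  {"rx": 0,"ry": 0,"rz": 10,"dx": 0,"dy": 0,"dz": 0,"gripper": 1},
  {"rx": 0,"ry": 0,"rz": 10,"dx": 0,"dy": 0,"dz": 0,"gripper": 1},
  {"rx": 0,"ry": 0,"rz": 10,"dx": 0,"dy": 0,"dz": 0,"gripper": 1},
  {"rx": 0,"ry": 0,"rz": 5,"dx": 0,"dy": 0,"dz": 0,"gripper": 1},
  {"rx": 0,"ry": 0,"rz": 0,"dx": 0,"dy": 0,"dz": 0,"gripper": 1},
])

```text
clock: 15.7
tcp_pos: [0.4928, -0.2687, 0.1581]
orientation: [-2.645, -1.691, 0.002]
contact_force: [0.1, 0.2, -1.5]
grip_width: 0.0855
gripper_force: 0.0
```

```bash
python3 - <<'E'
from h import *
from bench import r
i=r.camera_info("wrist");f=r.grab_frame("wrist");cv2.imwrite('pics/w8.png',f)
o=r.get_obs();T=R.from_rotvec(o['orientation']).as_matrix()
for c in blobs(f,1500):
    L=(ray(i,c[:,0],.014)-o['tcp_pos'])@T*1e3
    print(cv2.boundingRect(c),cv2.contourArea(c),slotline(i,c,.014,f.shape)[0],'tool range',L.min(0).round(1),L.max(0).round(1))
goto(r,.494,-.269,.024,65)
E
```

```text
(233, 160, 52, 57) 2002.0 63.23003 tool range [-32.7 -20.5 144.2] [ 22.1  27.4 144.3]
t 15.75 tcp [ 0.4929 -0.2688  0.1583] yaw 65.2 w 0.0853 F [ 0.4 -0.4 -0.1]
shift first [  0.2   1.3 134.3] turn [-0.1  0.   0.2] | shift after turn [  0.2   1.1 134.3]
```

Request:
step_arm([
  {"rx": 0,"ry": 0,"rz": 0,"dx": -5.5,"dy": 2.9,"dz": 35,"gripper": 1},
  {"rx": 0,"ry": 0,"rz": 1.2,"dx": 0,"dy": 0,"dz": 40,"gripper": 1},
  {"rx": 0,"ry": 0,"rz": 0,"dx": 0,"dy": 0,"dz": 38,"gripper": 1},
  {"rx": 0,"ry": 0,"rz": 0,"dx": 0,"dy": 0,"dz": 21,"gripper": 1},
  {"rx": 0,"ry": 0,"rz": 0,"dx": 0,"dy": 0,"dz": 0,"gripper": -1},
  {"rx": 0,"ry": 0,"rz": 0,"dx": 0,"dy": 0,"dz": 0,"gripper": -1},
  {"rx": 0,"ry": 0,"rz": 0,"dx": 0,"dy": 0,"dz": 0,"gripper": -1},
  {"rx": 0,"ry": 0,"rz": 0,"dx": 0,"dy": 0,"dz": 0,"gripper": -1},
  {"rx": 0,"ry": 0,"rz": 0,"dx": 0,"dy": 0,"dz": 0,"gripper": -1},
  {"rx": 0,"ry": 0,"rz": 0,"dx": 0,"dy": 0,"dz": 0,"gripper": -1},
])

```text
clock: 17.0
tcp_pos: [0.4947, -0.2757, 0.0265]
orientation: [2.664, 1.662, 0.002]
contact_force: [-0.6, -0.1, 6.5]
grip_width: 0.0462
gripper_force: 52.3
```

Request:
step_arm([
  {"rx": 0,"ry": 0,"rz": 0,"dx": 0,"dy": 0,"dz": -15,"gripper": -1},
  {"rx": 0,"ry": 0,"rz": 0,"dx": 0,"dy": 0,"dz": -50,"gripper": -1},
  {"rx": 0,"ry": 0,"rz": 0,"dx": 0,"dy": 0,"dz": -50,"gripper": -1},
  {"rx": 0,"ry": 0,"rz": 0,"dx": 0,"dy": 0,"dz": -50,"gripper": -1},
  {"rx": 0,"ry": 0,"rz": 0,"dx": 0,"dy": 0,"dz": -35,"gripper": -1},
  {"rx": 0,"ry": 0,"rz": -10,"dx": 0,"dy": 0,"dz": 0,"gripper": -1},
  {"rx": 0,"ry": 0,"rz": -10,"dx": 0,"dy": 0,"dz": 0,"gripper": -1},
  {"rx": 0,"ry": 0,"rz": -10,"dx": 0,"dy": 0,"dz": 0,"gripper": -1},
  {"rx": 0,"ry": 0,"rz": -10,"dx": 0,"dy": 0,"dz": 0,"gripper": -1},
  {"rx": 0,"ry": 0,"rz": -6,"dx": 0,"dy": 0,"dz": 0,"gripper": -1},
  {"rx": 0,"ry": 0,"rz": 0,"dx": 0,"dy": 0,"dz": 0,"gripper": -1},
])

```text
clock: 18.38
tcp_pos: [0.4934, -0.2753, 0.2257]
orientation: [-1.805, -2.571, 0.0]
contact_force: [-0.7, 0.5, -2.0]
grip_width: 0.0463
gripper_force: 52.3
```

```bash
python3 - <<'E'
from h import *
from bench import r
i=r.camera_info("wrist");f=r.grab_frame("wrist");cv2.imwrite('pics/w9.png',f)
o=r.get_obs();T=R.from_rotvec(o['orientation']).as_matrix();zt=o['tcp_pos'][2]-.0125
m=brass(f)
for y in range(200,325,8):
    xs=np.flatnonzero(m[y,190:325])+190
    if len(xs):
        w=(ray(i,[[xs[0],y],[xs[-1],y]],zt)-o['tcp_pos'])@T*1e3
        gap=[k for k in range(xs[0],xs[-1]) if not m[y,k]]
        g=((ray(i,[[gap[0]-.5,y],[gap[-1]+.5,y]],zt)-o['tcp_pos'])@T*1e3)[:,1].round(1) if gap else ''
        print(y,w[0,:2].round(1),w[1,1].round(1),g,len(gap))
goto(r,.552,.1165,.24,110)
E
```

```text
200 [28.8 -4.2] 11.5 [-4.  11.3] 32
208 [ 24.7 -16.3] 17.4 [-16.1  17.1] 36
216 [ 20.5 -19.9] 20.9 [-19.6  20.2] 25
224 [ 16.3 -21.5] 22.6 [-4.1  5.7] 20
232 [ 12.  -23.2] 24.8 [-4.1  5.2] 19
240 [  7.6 -22.4] 23.5 [-4.2  5.3] 19
248 [  3.2 -22.6] 23.7 [-3.2  3.8] 14
256 [ -1.4 -22.8] 24.0  0
264 [ -6.  -22.5] 23.7  0
272 [-10.8 -22.8] 23.4  0
280 [-15.6 -22.5] 23.1  0
288 [-20.5 -18.4] 19.1  0
296 [-25.5 -11.1] 11.8  0
t 18.43 tcp [ 0.4935 -0.2754  0.2257] yaw 109.8 w 0.0461 F [ 0.3 -0.3 -1.6]
shift first [348.9 187.7 -14.4] turn [-0.   0.  -0.2] | shift after turn [348.2 189.  -14.3]
```

Request:
step_arm([
  {"rx": 0,"ry": 0,"rz": 0,"dx": 38.8,"dy": 20.9,"dz": -1.6,"gripper": -1},
  {"rx": 0,"ry": 0,"rz": 0,"dx": 38.8,"dy": 20.9,"dz": -1.6,"gripper": -1},
  {"rx": 0,"ry": 0,"rz": 0,"dx": 38.8,"dy": 20.9,"dz": -1.6,"gripper": -1},
  {"rx": 0,"ry": 0,"rz": 0,"dx": 38.8,"dy": 20.9,"dz": -1.6,"gripper": -1},
  {"rx": 0,"ry": 0,"rz": 0,"dx": 38.8,"dy": 20.9,"dz": -1.6,"gripper": -1},
  {"rx": 0,"ry": 0,"rz": 0,"dx": 38.8,"dy": 20.9,"dz": -1.6,"gripper": -1},
  {"rx": 0,"ry": 0,"rz": 0,"dx": 38.8,"dy": 20.9,"dz": -1.6,"gripper": -1},
  {"rx": 0,"ry": 0,"rz": 0,"dx": 38.8,"dy": 20.9,"dz": -1.6,"gripper": -1},
  {"rx": 0,"ry": 0,"rz": -0.2,"dx": 38.5,"dy": 20.9,"dz": -1.6,"gripper": -1},
  {"rx": 0,"ry": 0,"rz": 0,"dx": 0,"dy": 0,"dz": 0,"gripper": -1},
  {"rx": 0,"ry": 0,"rz": 0,"dx": 0,"dy": 0,"dz": 0,"gripper": -1},
])

```text
clock: 19.8
tcp_pos: [0.5517, 0.1161, 0.2396]
orientation: [1.801, 2.574, -0.002]
contact_force: [0.3, -0.7, -1.7]
grip_width: 0.0464
gripper_force: 52.3
```

```bash
python3 - <<'E'
from h import *
from bench import r
i=r.camera_info("wrist");f=r.grab_frame("wrist");cv2.imwrite('pics/w10.png',f)
p=proj(i,[[.5265,.187,.11]])[0];print(p)
for c in blobs(f,1000):
    L=ray(i,c[:,0],.11);(cc,rad)=cv2.minEnclosingCircle(L[:,:2].astype(np.float32));print(cv2.boundingRect(c),np.round(cc,4),rad)
    b=cv2.boundingRect(c)
    if b[1]<120: print('slot yaw',slotline(i,c,.11,f.shape))
cv2.imwrite('pics/c10.png',cv2.resize(f[20:330,130:380],None,fx=1.9,fy=1.9,interpolation=cv2.INTER_CUBIC))
goto(r,.552,.1165,.142,110)
E
```

```text
[255.04307703  98.75826851]
(207, 202, 97, 119) [0.579  0.0419] 0.0682276040315628
(223, 64, 63, 69) [0.5275 0.1867] 0.027658844366669655
slot yaw (np.float32(-22.526209), array([0.5324509 , 0.16184075], dtype=float32))
t 19.85 tcp [0.5518 0.1154 0.2395] yaw 110.0 w 0.0463 F [-0.6  0.3 -1.8]
shift first [ 1.1  0.7 97.5] turn [-0.   0.1 -0. ] | shift after turn [ 1.   0.6 97.5]
```

View pics/c10.png

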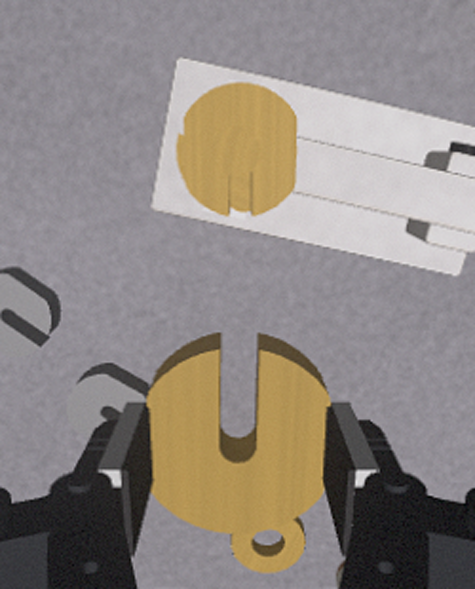

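The thick weight sits on the hanger with its slot pointing down the image at crop (240,190). The loaded slot shows at the left. The thin weight is level in the grip with its slot facing up, in line with the rod.

Request:
step_arm([
  {"rx": 0,"ry": 0,"rz": 0,"dx": 0,"dy": 0.6,"dz": 35,"gripper": -1},
  {"rx": 0,"ry": 0,"rz": 0,"dx": 0,"dy": 0,"dz": 40,"gripper": -1},
  {"rx": 0,"ry": 0,"rz": 0,"dx": 0,"dy": 0,"dz": 20,"gripper": -1},
  {"rx": 0,"ry": 0,"rz": 0,"dx": 0,"dy": 0,"dz": 0,"gripper": -1},
  {"rx": 0,"ry": 0,"rz": 0,"dx": 15,"dy": 0,"dz": 0,"gripper": -1},
  {"rx": 0,"ry": 0,"rz": 0,"dx": 15,"dy": 0,"dz": 0,"gripper": -1},
  {"rx": 0,"ry": 0,"rz": 0,"dx": 10,"dy": 0,"dz": 0,"gripper": -1},
  {"rx": 0,"ry": 0,"rz": 0,"dx": 6,"dy": 0,"dz": 0,"gripper": -1},
  {"rx": 0,"ry": 0,"rz": 0,"dx": 6,"dy": 0,"dz": 0,"gripper": -1},
  {"rx": 0,"ry": 0,"rz": 0,"dx": 0,"dy": 0,"dz": 0,"gripper": -1},
])

```text
clock: 21.1
tcp_pos: [0.5344, 0.1662, 0.1447]
orientation: [-1.799, -2.576, -0.0]
contact_force: [0.0, -0.1, -2.4]
grip_width: 0.0462
gripper_force: 52.3
```

```bash
python3 - <<'E'
from h import *
from bench import r
goto(r,.5264,.1880,.1445,110)
E
```

```text
t 21.1 tcp [0.5344 0.1662 0.1447] yaw 110.2 w 0.0462 F [ 0.  -0.1 -2.4]
shift first [23.2 -0.   0.2] turn [ 0.  -0.   0.2] | shift after turn [23.2 -0.1  0.2]
```

Request:
step_arm([
  {"rx": 0,"ry": 0,"rz": 0,"dx": 7,"dy": 0,"dz": 0,"gripper": -1},
  {"rx": 0,"ry": 0,"rz": 0,"dx": 7,"dy": 0,"dz": 0,"gripper": -1},
  {"rx": 0,"ry": 0,"rz": 0,"dx": 5,"dy": 0,"dz": 0,"gripper": -1},
  {"rx": 0,"ry": 0,"rz": 0,"dx": 3,"dy": 0,"dz": 0,"gripper": -1},
  {"rx": 0,"ry": 0,"rz": 0,"dx": 0,"dy": 0,"dz": 0,"gripper": -1},
])

```text
clock: 21.72
tcp_pos: [0.5269, 0.1867, 0.1447]
orientation: [-1.799, -2.576, -0.0]
contact_force: [0.1, 0.3, -2.2]
grip_width: 0.0462
gripper_force: 52.3
```

Request:
step_arm([
  {"rx": 0,"ry": 0,"rz": 0,"dx": 1.2,"dy": 0,"dz": 0,"gripper": -1},
  {"rx": 0,"ry": 0,"rz": 0,"dx": 0,"dy": 0,"dz": 0,"gripper": -1},
])

```text
clock: 21.98
tcp_pos: [0.5266, 0.1875, 0.1447]
orientation: [1.799, 2.575, -0.0]
contact_force: [-0.6, -0.3, -2.8]
grip_width: 0.0464
gripper_force: 52.3
```

Request:
step_arm([
  {"rx": 0,"ry": 0,"rz": 0,"dx": 1.2,"dy": 0,"dz": 0,"gripper": -1},
  {"rx": 0,"ry": 0,"rz": 0,"dx": 0,"dy": 0,"dz": 0,"gripper": -1},
])

```text
clock: 22.22
tcp_pos: [0.5261, 0.1888, 0.1447]
orientation: [-1.799, -2.575, -0.0]
contact_force: [0.1, -0.1, -1.7]
grip_width: 0.0461
gripper_force: 52.3
```

Request:
step_arm([
  {"rx": 0,"ry": 0,"rz": 0,"dx": 1.2,"dy": 0,"dz": 0,"gripper": -1},
  {"rx": 0,"ry": 0,"rz": 0,"dx": 0,"dy": 0,"dz": 0,"gripper": -1},
])

```text
clock: 22.48
tcp_pos: [0.526, 0.1892, 0.1447]
orientation: [1.8, 2.574, -0.001]
contact_force: [1.1, -1.8, -2.9]
grip_width: 0.0462
gripper_force: 52.3
```

Request:
step_arm([
  {"rx": 0,"ry": 0,"rz": 0,"dx": 1.2,"dy": 0,"dz": 0,"gripper": -1},
  {"rx": 0,"ry": 0,"rz": 0,"dx": 0,"dy": 0,"dz": 0,"gripper": -1},
])

```text
clock: 22.72
tcp_pos: [0.526, 0.1893, 0.1446]
orientation: [1.8, 2.573, -0.002]
contact_force: [1.8, -6.1, -0.2]
grip_width: 0.0461
gripper_force: 52.4
```

Contact with the slot's end is at TCP y of about 0.189. I'll back off 2 mm from it and lower.

Request:
step_arm([
  {"rx": 0,"ry": 0,"rz": 0,"dx": -3.7,"dy": 0,"dz": 0,"gripper": -1},
  {"rx": 0,"ry": 0,"rz": 0,"dx": 0,"dy": 0,"dz": 3,"gripper": -1},
  {"rx": 0,"ry": 0,"rz": 0,"dx": 0,"dy": 0,"dz": 3,"gripper": -1},
  {"rx": 0,"ry": 0,"rz": 0,"dx": 0,"dy": 0,"dz": 0,"gripper": -1},
])

```text
clock: 23.22
tcp_pos: [0.5262, 0.1878, 0.1383]
orientation: [-1.798, -2.575, 0.001]
contact_force: [0.6, 0.5, -2.0]
grip_width: 0.0463
gripper_force: 52.3
```

Request:
step_arm([
  {"rx": 0,"ry": 0,"rz": 0,"dx": 0,"dy": 0,"dz": 1.2,"gripper": -1},
  {"rx": 0,"ry": 0,"rz": 0,"dx": 0,"dy": 0,"dz": 0,"gripper": -1},
])

```text
clock: 23.48
tcp_pos: [0.5265, 0.1876, 0.1374]
orientation: [-1.799, -2.575, 0.0]
contact_force: [0.4, -0.2, -2.3]
grip_width: 0.0457
gripper_force: 52.3
```

Request:
step_arm([
  {"rx": 0,"ry": 0,"rz": 0,"dx": 0,"dy": 0,"dz": 1,"gripper": -1},
  {"rx": 0,"ry": 0,"rz": 0,"dx": 0,"dy": 0,"dz": 0,"gripper": -1},
])

```text
clock: 23.72
tcp_pos: [0.5267, 0.1876, 0.1366]
orientation: [1.799, 2.575, 0.0]
contact_force: [-0.2, 0.7, -1.0]
grip_width: 0.0463
gripper_force: 52.4
```

Request:
step_arm([
  {"rx": 0,"ry": 0,"rz": 0,"dx": 0,"dy": 0,"dz": 0.8,"gripper": -1},
  {"rx": 0,"ry": 0,"rz": 0,"dx": 0,"dy": 0,"dz": 0,"gripper": -1},
])

```text
clock: 23.98
tcp_pos: [0.5268, 0.1876, 0.1366]
orientation: [1.799, 2.575, 0.0]
contact_force: [-2.1, -1.8, 6.3]
grip_width: 0.0464
gripper_force: 53.2
```

Seated. Releasing, then moving clear.

Request:
step_arm([
  {"rx": 0,"ry": 0,"rz": 0,"dx": 0,"dy": 0,"dz": 0,"gripper": 0.4},
  {"rx": 0,"ry": 0,"rz": 0,"dx": 0,"dy": 0,"dz": 0,"gripper": 1},
  {"rx": 0,"ry": 0,"rz": 0,"dx": 0,"dy": 0,"dz": 0,"gripper": 1},
  {"rx": 0,"ry": 0,"rz": 0,"dx": 0,"dy": 0,"dz": 0,"gripper": 1},
  {"rx": 0,"ry": 0,"rz": 0,"dx": 0,"dy": 0,"dz": 0,"gripper": 1},
  {"rx": 0,"ry": 0,"rz": 0,"dx": 0,"dy": 0,"dz": -10,"gripper": 1},
  {"rx": 0,"ry": 0,"rz": 0,"dx": 0,"dy": 0,"dz": -40,"gripper": 1},
  {"rx": 0,"ry": 0,"rz": 0,"dx": 0,"dy": 0,"dz": -50,"gripper": 1},
  {"rx": 0,"ry": 0,"rz": 0,"dx": -60,"dy": 0,"dz": 0,"gripper": 1},
  {"rx": 0,"ry": 0,"rz": 0,"dx": 0,"dy": 0,"dz": 0,"gripper": 1},
  {"rx": 0,"ry": 0,"rz": 0,"dx": 0,"dy": 0,"dz": 0,"gripper": 1},
])

```text
clock: 25.35
tcp_pos: [0.5471, 0.1311, 0.236]
orientation: [-1.8, -2.574, -0.0]
contact_force: [-0.5, 0.6, 0.5]
grip_width: 0.0855
gripper_force: 0.0
```

```bash
python3 - <<'E'
from h import *
from bench import r
i=r.camera_info("wrist");f=r.grab_frame("wrist");cv2.imwrite('pics/w11.png',f)
for c in blobs(f,1500):
    b=cv2.boundingRect(c)
    if b[1]<150:
        L=ray(i,c[:,0],.124);print(b,cv2.minEnclosingCircle(L[:,:2].astype(np.float32)),slotline(i,c,.124,f.shape))
print(proj(i,[[.527,.187,.124]]))
# brass height in the scene view: rod base to stack top
s=r.grab_frame('scene');cv2.imwrite('pics/s11.png',s);j=r.camera_info('scene')
for c in blobs(s,300):
    b=cv2.boundingRect(c)
    if 340<b[0]<400:print('scene',b)
print(proj(j,[[.527,.187,.149],[.527,.187,.124],[.527,.187,.078]]))
goto(r,.527,.187,.25,110)
E
```

```text
Traceback (most recent call last):
  File "h.py", line 35, in slotline
    p=np.argwhere(l==1+s[1:,4].argmax())[:,::-1];W=ray(i,p,z)[:,:2].astype(np.float32)
                       ~~~~~~~~~~~~~~^^
ValueError: attempt to get argmax of an empty sequence
```

```bash
python3 - <<'E'
from h import *
from bench import r
i=r.camera_info("wrist");f=cv2.imread('pics/w11.png')
for c in blobs(f,1500):
    b=cv2.boundingRect(c)
    if b[1]<150:
        L=ray(i,c[:,0],.124);print(b,cv2.minEnclosingCircle(L[:,:2].astype(np.float32)))
s=r.grab_frame('scene');j=r.camera_info('scene')
for c in blobs(s,300):
    b=cv2.boundingRect(c)
    if 320<b[0]<400:print('scene',b,'aspect of stack rows',[(y,int((brass(s)[y,340:400]>0).sum())) for y in range(b[1],b[1]+b[3],3)])
print(proj(j,[[.527,.187,.149],[.527,.187,.124],[.499,.187,.124],[.527,.187,.078]]).round(0).tolist())
E
```

```text
(222, 84, 65, 72) ((0.5272021293640137, 0.18817076086997986), 0.027776652947068214)
(449, 0, 63, 86) ((0.6643524765968323, 0.29989784955978394), 0.039408132433891296)
scene (364, 333, 114, 51) aspect of stack rows [(333, 0), (336, 0), (339, 0), (342, 0), (345, 3), (348, 6), (351, 8), (354, 11), (357, 14), (360, 16), (363, 19), (366, 22), (369, 24), (372, 27), (375, 30), (378, 32), (381, 35)]
scene (357, 208, 35, 42) aspect of stack rows [(208, 4), (211, 10), (214, 20), (217, 27), (220, 31), (223, 31), (226, 32), (229, 32), (232, 31), (235, 31), (238, 30), (241, 28), (244, 22), (247, 16)]
[[378.0, 210.0], [376.0, 220.0], [382.0, 213.0], [371.0, 239.0]]
```

```bash
python3 -c "
from bench import r
print(r.hand_in())"
```

```text
the job is handed in; nothing more can be done
None
```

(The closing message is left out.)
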